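# Top up the carton rack and lock its stop one hole in

## Robot

A 7-joint arm with a two-finger parallel gripper is mounted at the origin on the work surface. World frame = base frame: x ahead of the robot, y to its left, z up, the work surface at z = 0. Lengths are in mm, angles in degrees, forces in N, time in s.
With the tool pointing down it reaches from about 400 to 875 mm from the base axis. Payload 6.5 kg.
Tool frame: the origin (TCP) lies midway between the tips of the shut fingers; the grasp point (between the pads) lies 19 mm behind it; y points along the fingers, x is the direction in which the jaws open and shut, and the axes are right-handed (so a half turn about y gives the same grasp; the last joint's range is limited). The gripper opens to 88 mm and grips with 3 to 60 N. Pads are 18 mm wide; open, the fingers measure 123 mm over their backs; the gripper's body (75 mm by 187 mm) begins 45 mm behind the grasp point.
Start: joints at [-73.293, 30.733, -0.252, 88.115, 0.149, 61.152, -4.079], TCP at [227.634, 608.829, 238.716] pointing down, gripper open.
Joint ranges: [-154.64, 154.64], [-21.42, 123.67], [-72.66, 72.17], [13.99, 137.28], [-74.86, 254.86], [10.95, 109.41], [-158.01, 158.01]. Speed limits (degrees/s): [136.94, 136.94, 180, 180, 180, 180, 180].

## Interface

Orientations are given as [roll, pitch, yaw] about the fixed x, y, z axes, in that order (R = Rz(yaw) Ry(pitch) Rx(roll)).
In Python, from bench import state, snapshot, close_job, search_frame, mark_of gives the robot as it stands. The module is installed in compiled form; this text tells all that it offers.
- The arm moves only by the tool play_rows, never from a script. Its argument "deltas" is a list of rows, each a list of 7 numbers: the shift along the tool's x, y, z in units of 25 mm (1.0 is 25 mm), then the turn, a rotation vector about the tool's x, y, z in units of 5 degrees (1.0 is 5 degrees), then the opening in per cent of the stroke, from 0 (shut) to 100 (fully open). In form: [[dx, dy, dz, ax, ay, az, fingers], ...]. A call has 1 to 8 rows; each row is the pose to reach, as a shift and turn from the pose commanded when the call began, along the tool's axes at that moment; what a row does not reach only later rows make up. A row lasts 1/12 s, in which the tool goes at most 41.7 mm and 7.16 degrees, less where a joint would pass 70% of its speed; a pose out of reach is approached as far as the arm can. A call with a gripper value outside its range is refused whole. The fingers move at their own pace and stop on an object; "force" is the grip in N (left out, the last holds). Time passes only in rows, so rows that repeat a pose let the fingers close. It gives the time, the measured TCP pose, the force and the opening at its end, in the units of the state.
- state(): the state, without advancing time (a new reading comes with each control period).
- snapshot(name): name is "scene" or "top"; returns a dict with "color" (400x640x3 uint8, red, green, blue), "fovy" (degrees; the focal length in pixels is half the picture's height over the tangent of half this angle, whatever the lens; pixels are square), "cx", "cy" (the principal point, pixels), "R" (3x3) and "t" (3): a world point X has camera coordinates R X + t. Camera axes: x right, y down, z forward; pixel columns grow to the right and rows downward; lengths in mm; the calibration is good to about 2 mm. A picture is of the moment at which its call begins. There is no depth.
- close_job(): hands the job in, once; it reports no verdict.
Trained networks look in a picture, given as the dict that the camera call returned (one of the last four; its "shot" number tells which), for a name from the list of things; names that differ only in an ending like _2 or _b are one class to them, and where a whole thing is asked for, a point or a joint stands for the part that bears it (a point fixed in the world has none). Each returns a list of dicts, best first, with "conf" (0 to 1); they miss things now and then, are a little off and sometimes report something else, mostly with a low value. They report only what shows in the picture. A call takes as long as a camera call. They do not tell look-alikes from the thing itself.
- search_frame(name, picture): "point" ([x, y, z] in mm, in world coordinates, good to about 4 mm: the middle of the surface that is visible of it).
- mark_of(name, picture): "point" ([x, y, z] in mm, in world coordinates, good to about 4 mm: a listed point, or the origin of a listed thing).
The state is a dict: "clock": time; "joint_positions": joint angles; "dq": joint speeds; "joint_efforts": joint torques, N m; "position": TCP position; "orientation": TCP orientation; "wrist_force": force on the tool from outside, world axes, zero at the start; "wrist_torque": the same for the moment, N m; "finger_gap": finger opening in mm.
Only numpy, scipy, OpenCV 4.12 (cv2) and the standard library are available. Lean on these libraries where they do the work, as an engineer would, in place of code of your own. Each camera call takes 0.05 s, during which the arm holds its last target.

## Task

Lay the loose flat carton squarely on top of the two cartons in the desk rack, lined up with them, and let go of it. Then pull up the knob of the rack stop's lock plunger, slide the stop one hole towards the pile and let the pin drop fully home in that next hole. Finish with the gripper still holding the knob and the pin engaged (do not let go), with the pile still square and the bottle, mouse and stapler left where they are.

Things in the scene. Friction and masses are not known exactly. Their poses are not given: they have to be found in the camera images.
- loose_mid (a point): Centre of the loose white flat carton lying on the desk (54 mm wide along its x, 90 mm long along its y, 18 mm high, about 60 to 125 g). Rigid; can be gripped across its 54 mm width. It lies left or right of the rack; the bottle is on the other side.
- second_mid (a point): Centre of the upper of the two cartons (same size) already stacked in the rack; its top face is 9 mm above this point. x across its 54 mm width, y along its 90 mm length.
- low_mid (a point): Centre of the lower carton (same size), lying on the rack's deck.
- seat (a point): Fixed point of the rack: where the centre of the third (top) carton belongs, 65 mm above the desk. Its y axis runs along the rack, from the fixed end fence over the pile towards the stop and the tube; x is across. The inner face of the fence is 48 mm from this point towards -y. Both long sides of the pile are open.
- knob_mid (a point): Centre of the lock plunger's knob: a black ribbed upright cylinder, 24 mm across, 38 mm high, on the sliding stop. At the start it is 67 mm above the desk (knob from 48 to 86 mm); the 26 mm wide steel bush under it ends 46 mm above the desk. x and y parallel to the rack's. Pulled up and moved along the rack, the knob takes the stop along.
- rack: The rack, bolted to the desk: grey deck 20 mm high and 90 mm wide with an 80 mm high end fence, and an aluminium tube (20 mm high, 40 mm wide) in line with it; 313 mm long in all. Axes as at the seat.
- stop_face (a point): Middle of the stop plate's face towards the pile (plate 74 mm wide, 50 mm high, top 74 mm above the desk). At the start 83 mm from the seat point, in the next hole 48 mm, which leaves a centred carton 3 mm of play at either end.
- knob: The same knob as a body (origin at the centre of its underside), fixed on the plunger.
- plunger (a joint): Lift of knob and lock pin in m: 0 = pin fully home, 0.016 = top of travel. The 8 mm pin dips 9 mm into the hole at 0 and is clear of the tube above 0.009. A spring pushes it down with 4.5 N at 0 and 8.5 N at the top; it drops into a hole by itself when over one, and rests on the tube between holes.
- stop (a joint): Position of the sliding stop along the fixed aluminium tube in m: 0 = pin over the starting hole, growing towards the pile (the rack's -y). Holes are 35 mm apart (at -0.035, 0, 0.035, 0.070) and 12 mm long, so an engaged pin has 2 mm of play either way. The next hole towards the pile is at 0.035. Sliding friction about 2 N. Travel -0.042 to 0.060.
- hole_start (a point): Centre of the starting hole's mouth on top of the tube, 20 mm above the desk.
- hole_next (a point): Centre of the next hole's mouth on top of the tube, 20 mm above the desk, 35 mm from the starting hole towards the pile. At the end the knob's axis stands over it.
- bottle_mid (a point): Middle of the white jar-shaped bottle (40 mm across, 75 mm high), a bystander.
- mouse: Black computer mouse (58 x 100 x 26 mm), a bystander; origin at the centre of its underside.
- stapler: Black stapler (34 x 130 x 43 mm), a bystander; origin at the centre of its underside.
- loose: The loose carton as a body (origin at the centre of its underside).
Things that resemble listed ones, but are neither listed nor needed, are in the scene too. What is shaped like the part that bears low_mid but blue is not meant.

How it is judged (in metres and radians):
On the way, in this order (a step that is already met when the one before it is completed fails the run):
1. the loose carton lies on the pile, lined up with it, and is let go (x of loose_mid in the frame of seat between -0.01 and 0.01 m and y of loose_mid in the frame of seat between -0.012 and 0.012 m and z of loose_mid in the frame of seat between -0.004 and 0.004 m and angle between the y axis of loose_mid and the y axis of seat, either way round below 0.15 rad and angle between loose_mid's own z axis and vertical below 0.08 rad and contact force between the fingers and loose below 0.3 N), for 0.2 s.
2. the plunger is pulled clear of the starting hole (value of joint plunger above 0.0092 m), for 0.1 s.
3. the stop is at the next hole towards the pile with the pin home (value of joint stop between 0.0315 and 0.0385 m and value of joint plunger below 0.0025 m), for 0.2 s.
At the end, for the whole second after the job is handed in: Fingers on the knob with over 2 N; stop within 3.5 mm of the next hole (0.035), plunger under 2.5 mm from home; all three cartons flat in one pile, each within 8 mm across and 7 mm along of the seat, 0.12 rad of its direction, 4 mm of its own height (all of step 3 and x of loose_mid in the frame of seat between -0.008 and 0.008 m and y of loose_mid in the frame of seat between -0.007 and 0.007 m and z of loose_mid in the frame of seat between -0.004 and 0.004 m and angle between the y axis of each of loose_mid, second_mid, low_mid and the y axis of seat, either way round below 0.12 rad and angle between each of loose_mid, second_mid, low_mid's own z axis and vertical below 0.08 rad and x of second_mid in the frame of seat between -0.008 and 0.008 m and y of second_mid in the frame of seat between -0.007 and 0.007 m and z of second_mid in the frame of seat between -0.022 and -0.014 m and x of low_mid in the frame of seat between -0.008 and 0.008 m and y of low_mid in the frame of seat between -0.007 and 0.007 m and z of low_mid in the frame of seat between -0.04 and -0.032 m and contact force between the fingers and knob above 2 N); the arm keeps its last pose, push and grip.
It fails at once if the bottle is disturbed (moved more than 30 mm) (distance of bottle_mid from where it was at the start of the episode above 0.03 m).
It fails at once if the mouse is disturbed (moved more than 30 mm) (distance of mouse from where it was at the start of the episode above 0.03 m).
It fails at once if the stapler is disturbed (moved more than 30 mm) (distance of stapler from where it was at the start of the episode above 0.03 m).
It also fails if it takes over 51 s, if anything falls off the work surface, if the arm or the gripper's body presses on something with over 40 N, if the wrist force passes 120 N, or if a joint passes its speed limit or range.

## Working session

There is one attempt and no reset: what is moved stays moved. The work goes in short steps, Python scripts to look and compute and a tool call to move; the robot and the scene stay as the last step left them, time stands still between calls to the robot, and variables do not carry over. Pictures are saved under pics/ and viewed, and the job is handed in when it is done.

Besides the shell and the picture viewer there is one more tool, called after ">>>" as name(argument=value, ...) on one line, values as JSON. play_rows: Moves the arm, as the interface text tells. Its arguments: {"type":"object","properties":{"deltas":{"type":"array","items":{"type":"array","items":{"type":"number"}}},"force":{"type":"number"}},"required":["deltas"]}

```bash
mkdir -p pics
cat > h.py <<'E'
import numpy as np, cv2
from bench import state, snapshot, close_job, search_frame, mark_of
from scipy.spatial.transform import Rotation as Ro
def f(p): return 0.5*p["color"].shape[0]/np.tan(np.radians(p["fovy"])/2)
def proj(p,X):
    c=np.array(p["R"])@np.array(X,float)+np.array(p["t"]).ravel(); return f(p)*c[:2]/c[2]+[p["cx"],p["cy"]]
def ray(p,u,v,z):
    R=np.array(p["R"]);t=np.array(p["t"]).ravel();C=-R.T@t
    d=R.T@np.array([(u-p["cx"])/f(p),(v-p["cy"])/f(p),1]); return C+d*(z-C[2])/d[2]
def save(p,n,box=None,s=1):
    im=cv2.cvtColor(np.array(p["color"]),cv2.COLOR_RGB2BGR)
    if box: im=im[box[1]:box[3],box[0]:box[2]]
    if s!=1: im=cv2.resize(im,None,fx=s,fy=s,interpolation=cv2.INTER_CUBIC)
    cv2.imwrite("pics/"+n,im)
E
python3 - <<'E'
from h import *
np.set_printoptions(precision=1,suppress=True)
s=state();print(s)
for n in("scene","top"):
    p=snapshot(n);save(p,n+"0.png")
    print(n,p["fovy"],p["cx"],p["cy"],(-np.array(p["R"]).T@np.array(p["t"]).ravel()))
    for k in ["loose_mid","second_mid","low_mid","seat","knob_mid","stop_face","hole_start","hole_next","bottle_mid","mouse","stapler"]:
        for r in mark_of(k,p)[:3]: print(k,np.array(r["point"]),round(r["conf"],2),proj(p,r["point"]))
print(state()["clock"])
E
```

```text
{'clock': 0.0, 'joint_positions': array([-73.3,  30.8,  -0.3,  88.2,   0.1,  61.2,  -4.1]), 'dq': array([ 0.1, -0.1,  0.1,  0.1, -0.1, -0.1,  0.1]), 'joint_efforts': array([ -0. , -57.1,   1. , -25.2,  -0.1,   0. ,   0. ]), 'position': array([227.5, 608.3, 237.9]), 'orientation': array([-90. ,   0.1,  69.5]), 'wrist_force': array([ 0. ,  0. , -0.4]), 'wrist_torque': array([-0., -0., -0.]), 'finger_gap': 87.99344345149568}
scene 56.83938538394726 318.55376295775017 203.13467412186054 [1116.7 -402.5  835.2]
loose_mid [473.  361.5   7.1] 0.73 [402.2 163.7]
loose_mid [540.3  25.1  21.4] 0.35 [332.6 214.3]
second_mid [ 490.2 -122.4   43.9] 0.59 [279.6 219.6]
second_mid [471.6 362.3   1. ] 0.55 [401.8 164.7]
low_mid [ 489.2 -282.7    6.7] 0.94 [229.2 253. ]
low_mid [ 337.7 -146.8    6.4] 0.85 [249.6 199.6]
low_mid [681.8 -25.9   8.3] 0.79 [347.1 258.3]
knob_mid [543.2  27.3  64.2] 0.44 [334.2 204.6]
knob_mid [531.7  -8.4  19.4] 0.37 [321.5 217.7]
stop_face [516.2 -48.1  49.6] 0.69 [306.8 213.1]
hole_start [543.1  24.1  14.8] 0.74 [332.8 216.5]
hole_next [533.2  -9.   20.9] 0.74 [321.6 217.
[... 170 characters left out ...]
24 321.79727512359733 198.76331866414904 [ 378.2  -29.1 1087.4]
loose_mid [472.2 364.    8. ] 0.93 [174.4 222.6]
second_mid [ 486.6 -126.2   46. ] 0.85 [357.3 218.5]
low_mid [ 488.5 -279.7    9.1] 0.79 [412.7 220. ]
low_mid [673.7 -26.6  10.4] 0.77 [320.2 152. ]
low_mid [ 339.5 -147.6   10.2] 0.66 [364.1 275.4]
seat [476.8 358.6   3.6] 0.73 [177.1 221.1]
knob_mid [473.6 361.2   2.7] 0.41 [176.1 222.3]
knob_mid [539.4  27.4  67.7] 0.4 [298.6 196.4]
stop_face [517.  -45.2  47.2] 0.6 [326.5 206.4]
hole_next [532.9 -11.7  18.6] 0.98 [314.  201.8]
bottle_mid [ 467.  -393.7   37.5] 0.86 [458.7 227.8]
mouse [705.5 113.9   3.2] 0.68 [270.2 140.9]
stapler [ 717.8 -185.4   -1.1] 0.62 [376.8 138.8]
1.2
```

View pics.

```bash
python3 -c "
import cv2
for n in('scene','top'):
    im=cv2.imread(f'pics/{n}0.png');cv2.imwrite(f'pics/{n}0b.png',cv2.resize(im,(800,500)))
im=cv2.imread('pics/top0.png');cv2.imwrite('pics/topc.png',cv2.resize(im[160:290,260:460],None,fx=4,fy=4,interpolation=2))
cv2.imwrite('pics/topl.png',cv2.resize(im[170:270,110:250],None,fx=5,fy=5,interpolation=2))
"
```

```text
(no output)
```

View pics/scene0b.png

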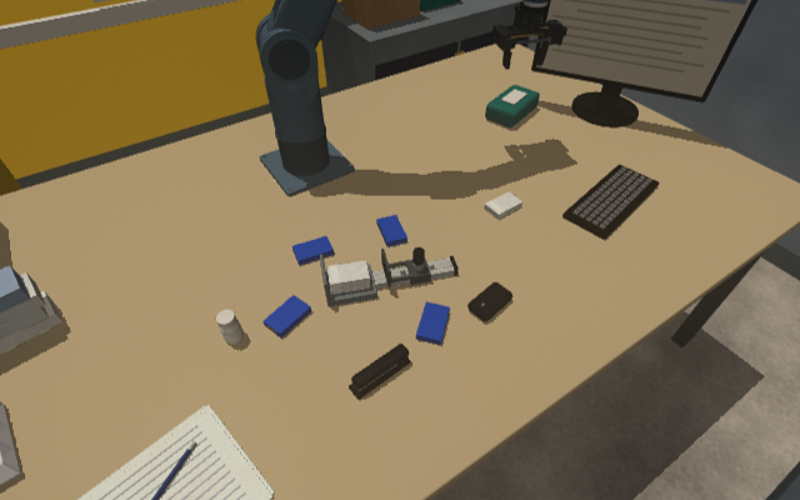

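View pics/top0b.png

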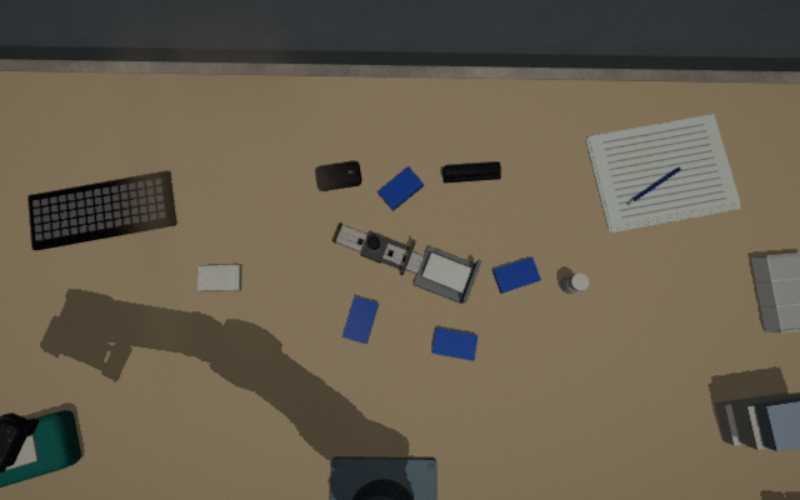

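View pics/topc.png

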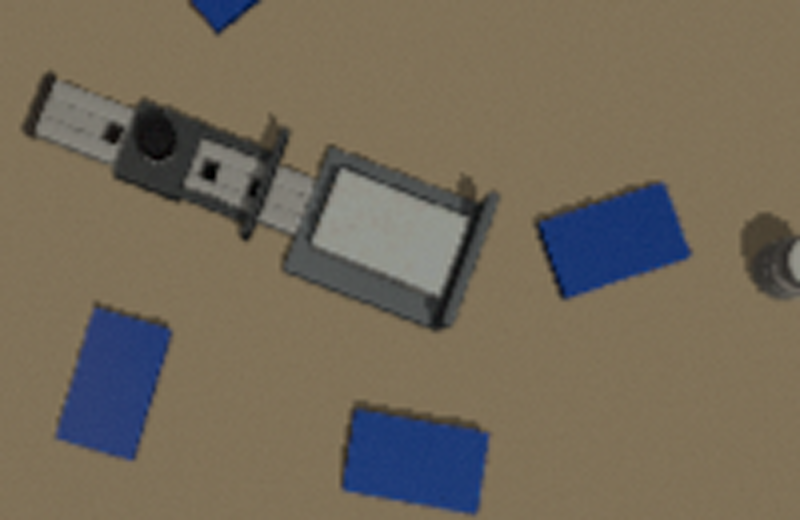

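View pics/topl.png

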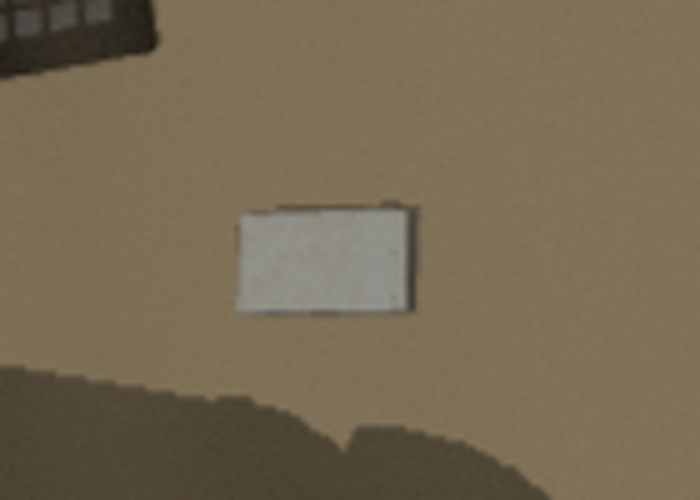

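```bash
cat >> h.py <<'E'
def rect(p,z,c,half,mm):
    # top-down rectified image, columns: -y world, rows: -x world ; mm per px
    n=int(2*half/mm)
    jj,ii=np.meshgrid(np.arange(n),np.arange(n))
    X=np.stack([c[0]+half-ii*mm,c[1]+half-jj*mm,np.full(ii.shape,float(z))],-1).reshape(-1,3)
    C=X@np.array(p["R"]).T+np.array(p["t"]).ravel()
    uv=f(p)*C[:,:2]/C[:,2:]+[p["cx"],p["cy"]]
    uv=uv.reshape(n,n,2).astype(np.float32)
    return cv2.remap(np.array(p["color"]),uv[...,0],uv[...,1],cv2.INTER_CUBIC)
def whiterect(p,z,c,half=75,mm=0.5,th=None):
    im=rect(p,z,c,half,mm).astype(int)
    m=((im.min(2)>110)&(im.max(2)-im.min(2)<45)).astype(np.uint8) if th is None else th(im).astype(np.uint8)
    k,lab,st,ce=cv2.connectedComponentsWithStats(m)
    out=[]
    for i in range(1,k):
        if st[i,4]>1500:
            q=np.argwhere(lab==i)[:,::-1].astype(np.float32)
            w=np.stack([c[0]+half-q[:,1]*mm,c[1]+half-q[:,0]*mm],1).astype(np.float32)
            out.append((cv2.minAreaRect(w),st[i,4]*mm*mm,w.mean(0)))
    return out,im,m
E
python3 - <<'E'
from h import *
np.set_printoptions(precision=1,suppress=True)
for n in ("top","scene"):
    p=snapshot(n)
    for nm,z,c in(("loose",18,(473,362)),("second",56,(488,-126))):
        o,im,m=whiterect(p,z,c)
        print(n,nm,[int(v) for v in im[150,150]]);
        for r in o: print(r)
        cv2.imwrite(f"pics/r_{n}_{nm}.png",np.hstack([im[...,::-1].astype(np.uint8),cv2.cvtColor(m*255,cv2.COLOR_GRAY2BGR)]))
E
```

```text
top loose [143, 140, 129]
(((473.5851745605469, 361.25189208984375), (53.75884246826172, 89.61321258544922), 1.301952600479126), np.float64(4618.25), array([473.2, 361.1], dtype=float32))
top second [147, 147, 138]
(((488.2713317871094, -124.58444213867188), (88.7919692993164, 54.05256652832031), 68.62937927246094), np.float64(4640.25), array([ 488.1, -124.7], dtype=float32))
(((507.3531799316406, -58.96974182128906), (23.772518157958984, 36.68782424926758), 72.6459732055664), np.float64(632.75), array([508.7, -60. ], dtype=float32))
scene loose [194, 188, 173]
(((475.15289306640625, 358.7751159667969), (58.475990295410156, 93.81524658203125), 2.2025980949401855), np.float64(5115.25), array([475.4, 358.9], dtype=float32))
scene second [194, 188, 173]
(((540.004638671875, -76.17146301269531), (27.95600128173828, 40.79729080200195), 70.27772521972656), np.float64(994.75), array([540. , -75.6], dtype=float32))
(((490.115234375, -125.81501770019531), (92.10753631591797, 58.78989028930664), 68.32534790039062), np.float64(5076.25), array([ 489.8, -126. ], dtype=float32))
```

Run:
```python
from h import *
p=snapshot("top")
im=[rect(p,z,(515,-60),130,0.65)[...,::-1] for z in(20,80)]
im[0]=cv2.convertScaleAbs(im[0],alpha=1.6);im[1]=cv2.convertScaleAbs(im[1],alpha=1.6)
cv2.imwrite("pics/rr20.png",cv2.resize(im[0],(600,600)));cv2.imwrite("pics/rr86.png",cv2.resize(cv2.convertScaleAbs(rect(p,86,(515,-60),130,0.65)[...,::-1],alpha=1.6),(600,600)))
```

```text
(no output)
```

View pics/rr20.png

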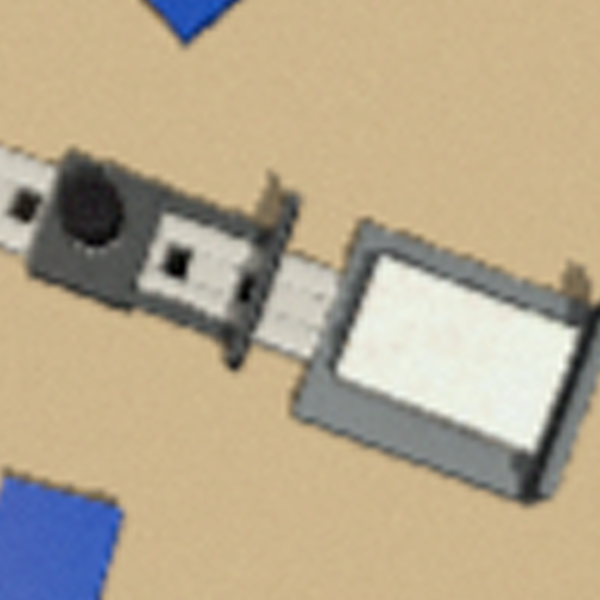

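View pics/rr86.png

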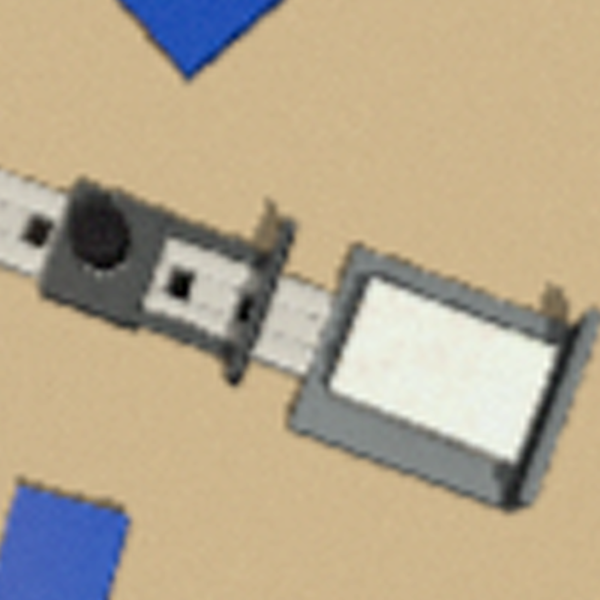

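```bash
cat >> h.py <<'E'
def pose():
    s=state(); R=Ro.from_euler('xyz',s["orientation"],degrees=True); return s,np.array(s["position"]),R
def go(x,y,z,yaw):
    s,P,R=pose()
    T=Ro.from_euler('xyz',[-90,0,yaw],degrees=True)
    d=R.inv().apply(np.array([x,y,z])-P)/25; a=(R.inv()*T).as_rotvec(degrees=True)/5
    print("t",round(s["clock"],2),"pos",np.round(P,1),np.round(s["orientation"],2),"gap",round(s["finger_gap"],1),"F",np.round(s["wrist_force"],1))
    print("delta",np.round(d,3),np.round(a,3))
E
python3 -c "
from h import *
go(473.5,361.2,120,1.3)"
```

```text
t 1.35 pos [227.6 608.8 238.7] [-90.    0.   69.5] gap 88.1 F [ 0.6 -1.2  0.2]
delta [ -5.833   4.749 -12.681] [ 1.0000e-03  1.3641e+01 -1.0000e-03]
```

>>> play_rows(deltas=[[-0.6, 0.3, -1.3, 0, 1.3, 0, 100], [-1.2, 0.7, -2.6, 0, 2.7, 0, 100], [-1.8, 1.2, -3.9, 0, 4.0, 0, 100], [-2.4, 1.7, -5.2, 0, 5.3, 0, 100], [-3.0, 2.2, -6.5, 0, 6.6, 0, 100], [-3.6, 2.7, -7.8, 0, 7.9, 0, 100], [-4.2, 3.2, -9.1, 0, 9.2, 0, 100], [-4.8, 3.7, -10.4, 0, 10.5, 0, 100]])

```text
clock: 2.02
position: [430.2, 404.2, 146.0]
orientation: [-90.0, -0.0, 16.7]
wrist_force: [0.7, 0.2, -0.5]
finger_gap: 88.4
```

```bash
python3 -c "
from h import *
go(473.5,361.2,100,1.3)"
```

```text
t 2.02 pos [430.2 404.2 146. ] [-8.998e+01 -4.000e-02  1.669e+01] gap 88.4 F [ 0.7  0.2 -0.5]
delta [ 1.163  1.839 -2.146] [-0.005  3.079  0.007]
```

>>> play_rows(deltas=[[0.4, 0.6, -0.7, 0, 1.2, 0, 100], [0.8, 1.2, -1.4, 0, 2.2, 0, 100], [1.16, 1.8, -2.15, 0, 3.08, 0, 100], [1.16, 1.84, -2.15, 0, 3.08, 0, 100], [1.16, 1.84, -2.15, 0, 3.08, 0, 100]])

```text
clock: 2.43
position: [472.8, 361.2, 99.5]
orientation: [-90.1, 0.1, 1.5]
wrist_force: [-0.8, 1.3, 1.0]
finger_gap: 88.2
```

```bash
python3 -c "
from h import *
go(473.5,361.2,4,1.3)
p=snapshot('top');save(p,'t1.png',(90,150,290,300),4)"
```

```text
t 2.43 pos [472.8 361.2  99.5] [-9.009e+01  5.000e-02  1.540e+00] gap 88.2 F [-0.8  1.3  1. ]
delta [0.03  3.819 0.006] [ 0.018  0.047 -0.011]
```

View pics/t1.png

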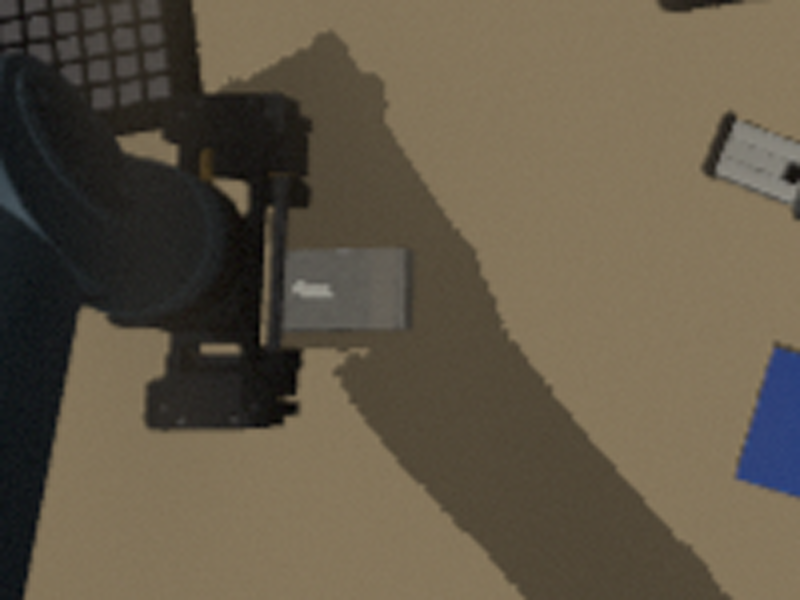

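>>> play_rows(deltas=[[0.02, 1.0, 0, 0, 0, 0, 100], [0.02, 2.0, 0, 0, 0, 0, 100], [0.02, 2.9, 0, 0, 0, 0, 100], [0.02, 3.5, 0, 0, 0, 0, 100], [0.02, 3.82, 0, 0, 0, 0, 100], [0.02, 3.82, 0, 0, 0, 0, 100]], force=20)

```text
clock: 2.98
position: [471.9, 363.0, 3.7]
orientation: [-90.0, 0.1, 1.7]
wrist_force: [-0.4, -0.0, 0.3]
finger_gap: 88.1
```

>>> play_rows(deltas=[[0, 0, 0, 0, 0, 0, 50], [0, 0, 0, 0, 0, 0, 50], [0, 0, 0, 0, 0, 0, 50], [0, 0, 0, 0, 0, 0, 50], [0, 0, 0, 0, 0, 0, 50], [0, 0, 0, 0, 0, 0, 50]], force=20)

```text
clock: 3.48
position: [473.4, 362.7, 5.3]
orientation: [-90.0, -0.0, 1.6]
wrist_force: [-1.4, -0.1, 2.6]
finger_gap: 53.9
```

>>> play_rows(deltas=[[0, -0.4, 0, 0, 0, 0, 50], [0, -1.1, 0, 0, 0, 0, 50], [0, -2.0, -0.2, 0, 0, 0, 50], [0, -3.0, -0.7, 0, 0.1, 0, 50], [0, -4.0, -1.4, 0, 0.2, 0, 50], [0, -4.8, -2.2, 0, 0.4, 0, 50], [0, -5.4, -3.1, 0, 0.6, 0, 50], [0, -5.7, -4.0, 0, 0.8, 0, 50]])

```text
clock: 4.15
position: [476.7, 262.1, 149.9]
orientation: [-89.9, -0.1, -2.4]
wrist_force: [0.7, 0.6, -1.7]
finger_gap: 54.1
```

```bash
python3 -c "
from h import *
go(488,-124.4,150,-20.2)
p=snapshot('scene');save(p,'s2.png',(200,40,520,300),2.5)"
```

```text
t 4.15 pos [476.7 262.1 149.9] [-89.88  -0.14  -2.44] gap 54.1 F [ 0.7  0.6 -1.7]
delta [  1.111  -0.036 -15.428] [-0.029  3.553  0.023]
```

View pics/s2.png

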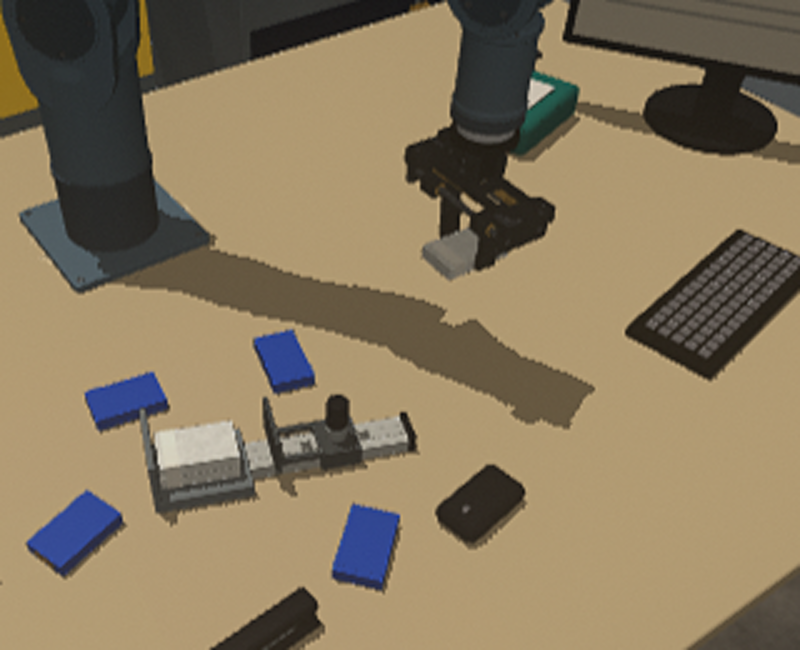

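>>> play_rows(deltas=[[0.07, 0, -1.0, 0, 0.2, 0, 50], [0.14, 0, -2.0, 0, 0.4, 0, 50], [0.21, 0, -3.0, 0, 0.6, 0, 50], [0.28, 0, -4.0, 0, 0.8, 0, 50], [0.36, 0, -5.0, 0, 1.1, 0, 50], [0.43, 0, -6.0, 0, 1.4, 0, 50], [0.5, 0, -7.0, 0, 1.7, 0, 50], [0.58, 0, -8.0, 0, 2.0, 0, 50]])

```text
clock: 4.87
position: [481.7, 60.9, 147.6]
orientation: [-90.0, 0.0, -12.5]
wrist_force: [0.3, -0.2, -1.6]
finger_gap: 54.1
```

```bash
python3 -c "
from h import *
go(488,-124.4,150,-20.2)"
```

```text
t 4.87 pos [481.7  60.9 147.6] [-8.998e+01  1.000e-02 -1.247e+01] gap 54.1 F [ 0.3 -0.2 -1.6]
delta [ 1.848 -0.097 -7.184] [-0.003  1.545 -0.002]
```

>>> play_rows(deltas=[[0.26, 0, -1.0, 0, 0.2, 0, 50], [0.52, 0, -2.1, 0, 0.4, 0, 50], [0.82, 0, -3.2, 0, 0.7, 0, 50], [1.1, 0, -4.3, 0, 1.0, 0, 50], [1.36, 0, -5.3, 0, 1.2, 0, 50], [1.6, 0, -6.2, 0, 1.4, 0, 50], [1.78, 0, -6.9, 0, 1.5, 0, 50], [1.84, 0, -7.17, 0, 1.55, 0, 50]])

```text
clock: 5.53
position: [488.2, -125.9, 147.8]
orientation: [-90.1, -0.1, -20.4]
wrist_force: [0.2, 0.1, -1.0]
finger_gap: 53.8
```

>>> play_rows(deltas=[[0, 0, 0, 0, 0, 0, 50], [0, 0.4, 0, 0, 0, 0, 50], [0, 0.9, 0, 0, 0, 0, 50], [0, 1.3, 0, 0, 0, 0, 50], [0, 1.6, 0, 0, 0, 0, 50], [0, 1.6, 0, 0, 0, 0, 50], [0, 1.6, 0, 0, 0, 0, 50]])

```text
clock: 6.12
position: [488.1, -122.3, 106.7]
orientation: [-90.0, 0.1, -20.1]
wrist_force: [-0.6, 0.1, -1.6]
finger_gap: 53.5
```

```bash
python3 -c "
from h import *
np.set_printoptions(precision=1,suppress=True)
go(488,-124.4,60,-20.2)
p=snapshot('top');save(p,'t3.png',(260,130,460,280),4)
q=snapshot('scene');save(q,'s3.png',(200,120,400,280),4)
for c in(p,q):
  for r in mark_of('loose_mid',c)[:2]: print(r)
print(pose()[:2])"
```

```text
t 6.12 pos [ 488.1 -122.3  106.7] [-90.    0.1 -20.1] gap 53.5 F [-0.6  0.1 -1.6]
delta [ 0.   1.9 -0.1] [ 0.  0. -0.]
{'point': [519.2, -44.4, 49.7], 'conf': 0.74}
{'point': [488.0, -125.3, 111.3], 'conf': 0.45}
({'clock': 6.3167, 'joint_positions': array([-10.1,  29.8,  24.2, 116.6, -19.6,  37.3,   6.9]), 'dq': array([ 0.1,  0. , -0. ,  0.1, -0. , -0. ,  0.1]), 'joint_efforts': array([ -0. , -44.6,   6.2, -16.7,  -0. ,   0. ,  -0. ]), 'position': array([ 488.9, -122.9,  107.7]), 'orientation': array([-90. ,  -0.1, -20.1]), 'wrist_force': array([ 0.3,  0.8, -0.9]), 'wrist_torque': array([-0.1,  0.1,  0. ]), 'finger_gap': 53.645515514491514}, array([ 488.9, -122.9,  107.7]))
```

View pics/t3.png

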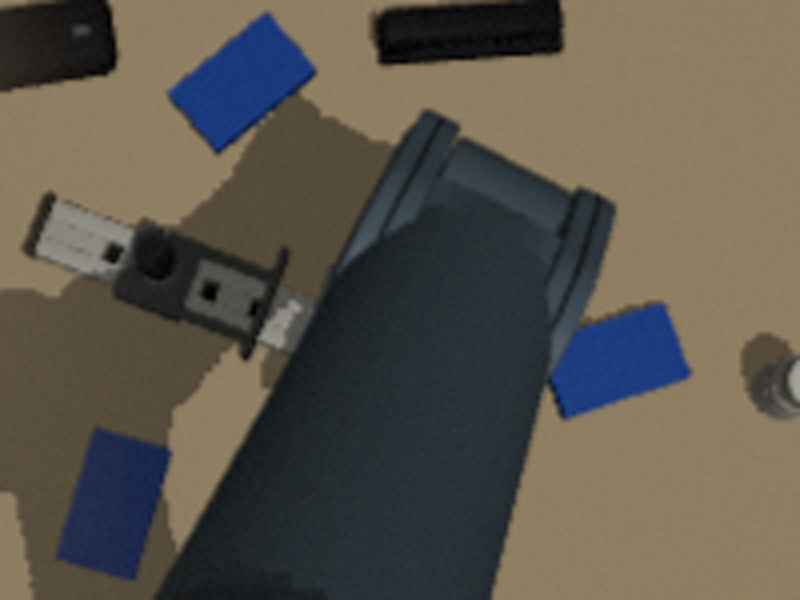

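View pics/s3.png

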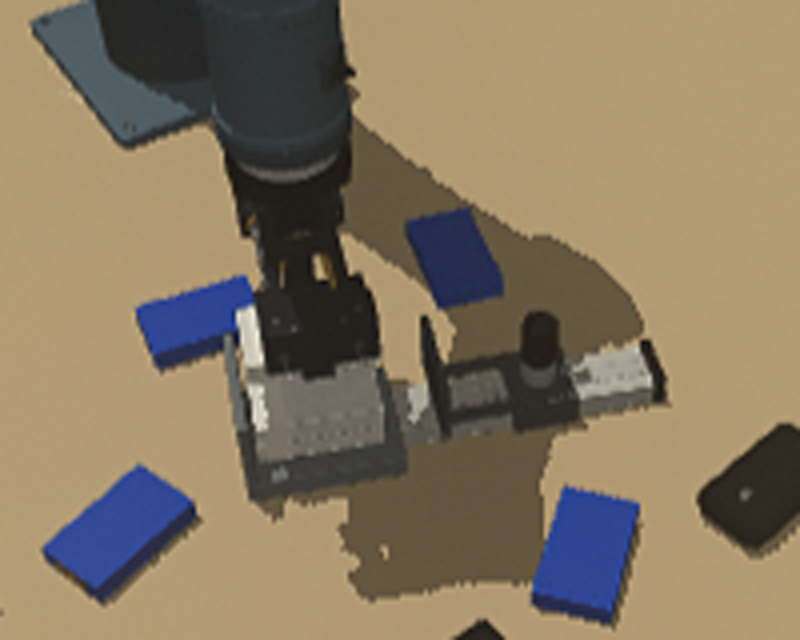

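>>> play_rows(deltas=[[0, 0.5, 0, 0, 0, 0, 50], [0, 1.0, 0, 0, 0, 0, 50], [0, 1.4, 0, 0, 0, 0, 50], [0, 1.65, 0, 0, 0, 0, 50], [0, 1.78, 0, 0, 0, 0, 50], [0, 1.85, 0, 0, 0, 0, 50], [0, 1.87, 0, 0, 0, 0, 50], [0, 1.87, 0, 0, 0, 0, 50]])

```text
clock: 6.98
position: [488.2, -122.9, 61.2]
orientation: [-90.0, 0.0, -20.2]
wrist_force: [-2.4, 1.1, 6.3]
finger_gap: 53.6
```

```bash
python3 -c "
from h import *
go(488.4,-123.2,60,-20.2)
q=snapshot('scene');save(q,'s4.png',(200,120,400,280),4)
go(488.4,-123.2,60,-20.2)"
```

```text
t 6.98 pos [ 488.2 -122.9   61.2] [-8.997e+01  4.000e-02 -2.016e+01] gap 53.6 F [-2.4  1.1  6.3]
delta [ 0.011  0.048 -0.01 ] [-0.006  0.009 -0.008]
t 7.03 pos [ 488.2 -122.8   61.2] [-8.997e+01  3.000e-02 -2.016e+01] gap 53.8 F [-3.4  0.5  6.5]
delta [ 0.011  0.048 -0.011] [-0.006  0.009 -0.007]
```

View pics/s4.png

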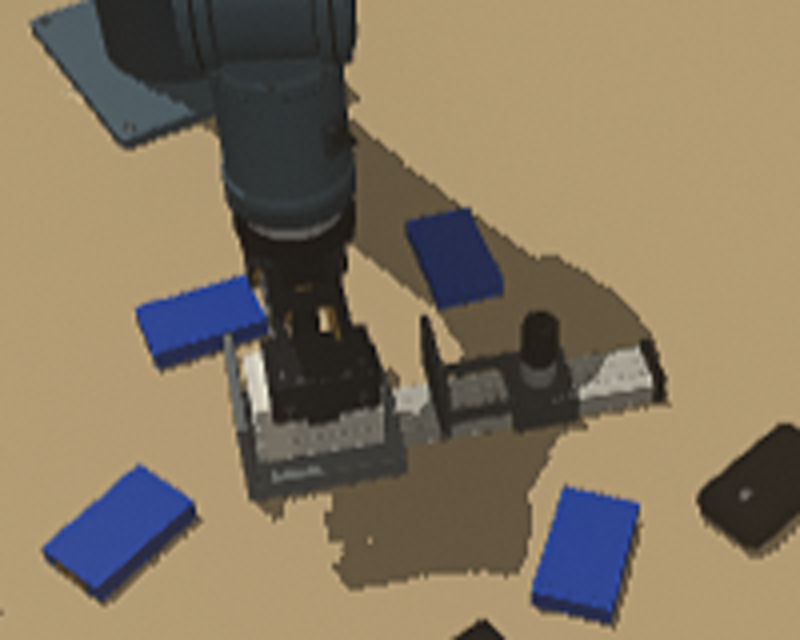

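Contact with about 7 N upward: it is seated. Open slightly, then rise and look.

>>> play_rows(deltas=[[0, 0, 0, 0, 0, 0, 80], [0, 0, 0, 0, 0, 0, 80], [0, 0, 0, 0, 0, 0, 80], [0, 0, 0, 0, 0, 0, 80], [0, 0, 0, 0, 0, 0, 80], [0, -0.4, 0, 0, 0, 0, 80], [0, -1.2, 0, 0, 0, 0, 80], [0, -2.0, 0, 0, 0, 0, 80]])

```text
clock: 7.7
position: [487.9, -122.9, 111.2]
orientation: [-90.0, 0.1, -20.2]
wrist_force: [1.0, -0.2, 0.6]
finger_gap: 70.7
```

>>> play_rows(deltas=[[0, -0.6, 0, 0, 0, 0, 80], [0.4, -0.9, 0.8, 0, 0, 0, 80], [0.4, -1.0, 1.8, 0, 0, 0, 80], [0.3, -1.0, 2.8, 0, 0, 0, 80], [0.3, -1.0, 3.8, 0, 0, 0, 80], [0.3, -1.0, 4.8, 0, 0, 0, 80], [0, -1.0, 5.8, 0, 0, 0, 80], [0, -1.0, 6.4, 0, 0, 0, 80]])

```text
clock: 8.37
position: [543.5, 30.8, 136.0]
orientation: [-89.9, 0.0, -20.0]
wrist_force: [-0.3, 0.9, 0.3]
finger_gap: 70.5
```

```bash
python3 -c "
from h import *
p=snapshot('top');save(p,'t5.png',(260,130,460,280),4)
q=snapshot('scene');save(q,'s5.png',(200,120,400,280),4)
for c in(p,q):
  o,im,m=whiterect(c,74,(488,-124))
  for r in o: print(r)
go(543.4,26.4,130,-20.2)"
```

```text
(((487.40252685546875, -123.83769989013672), (89.91566467285156, 55.60118865966797), 70.27772521972656), np.float64(4787.25), array([ 487.22534 , -123.963234], dtype=float32))
(((505.38043212890625, -57.886573791503906), (25.255390167236328, 37.297855377197266), 70.25315856933594), np.float64(752.0), array([506.20612 , -59.334442], dtype=float32))
(((551.1075439453125, -82.1991195678711), (26.40240478515625, 34.37357711791992), 70.34617614746094), np.float64(734.75), array([549.3394 , -82.12538], dtype=float32))
(((494.6241149902344, -127.86882019042969), (93.38993072509766, 72.91568756103516), 72.3777084350586), np.float64(5191.5), array([ 489.48035, -125.89119], dtype=float32))
t 8.47 pos [544.3  30.8 136. ] [-8.991e+01 -2.000e-02 -1.986e+01] gap 70.4 F [-0.2  0.1 -0.4]
delta [ 0.026  0.239 -0.176] [-0.018  0.068  0.004]
```

View pics/t5.png

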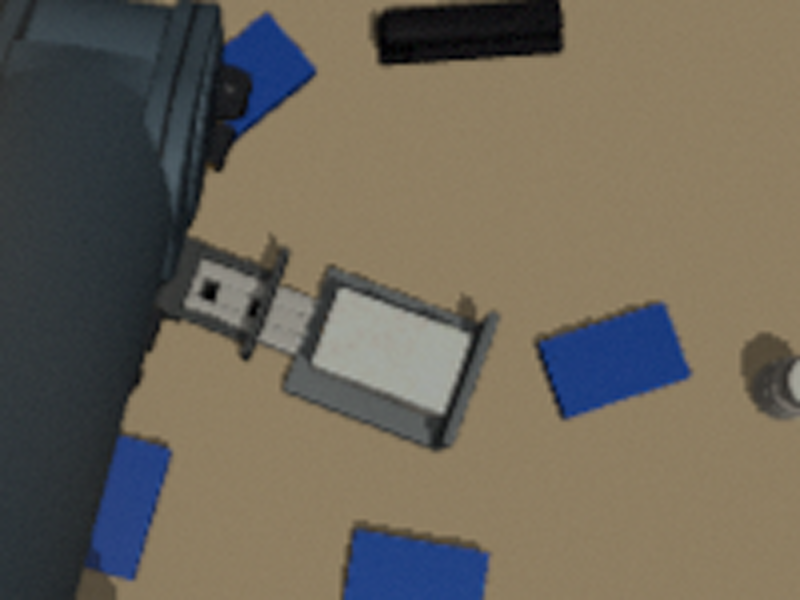

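View pics/s5.png

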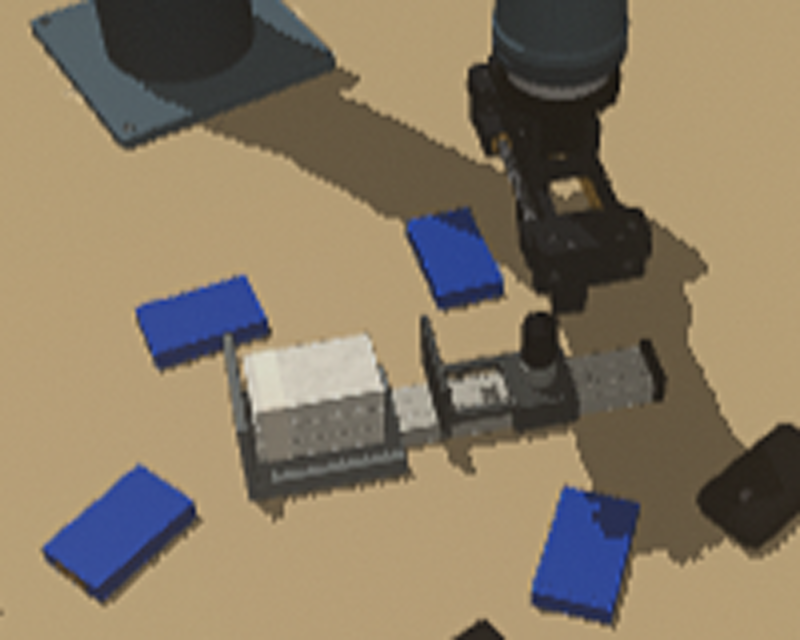

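>>> play_rows(deltas=[[0, 0, -0.18, 0, 0, 0, 60], [0, 0.2, -0.18, 0, 0, 0, 60], [0, 0.2, -0.18, 0, 0, 0, 60]])

```text
clock: 8.72
position: [541.1, 20.8, 130.0]
orientation: [-90.1, 0.0, -20.3]
wrist_force: [0.2, 0.6, -0.2]
finger_gap: 53.4
```

```bash
python3 -c "
from h import *
go(543.4,26.4,53,-20.2)
q=snapshot('scene');save(q,'s6.png',(270,120,420,240),5)
for r in mark_of('knob_mid',q)[:2]: print(r)
go(543.4,26.4,53,-20.2)"
```

```text
t 8.72 pos [541.1  20.8 130. ] [-9.007e+01  4.000e-02 -2.032e+01] gap 53.4 F [ 0.2  0.6 -0.2]
delta [0.01  3.079 0.244] [ 0.015 -0.025 -0.007]
{'point': [546.1, 25.0, 65.9], 'conf': 0.46}
{'point': [531.3, -7.8, 19.0], 'conf': 0.39}
t 8.82 pos [541.6  21.6 130.3] [-9.004e+01  2.000e-02 -2.028e+01] gap 53.0 F [ 0.1 -0.1 -0.6]
delta [0.004 3.094 0.206] [ 0.007 -0.016 -0.005]
```

View pics/s6.png

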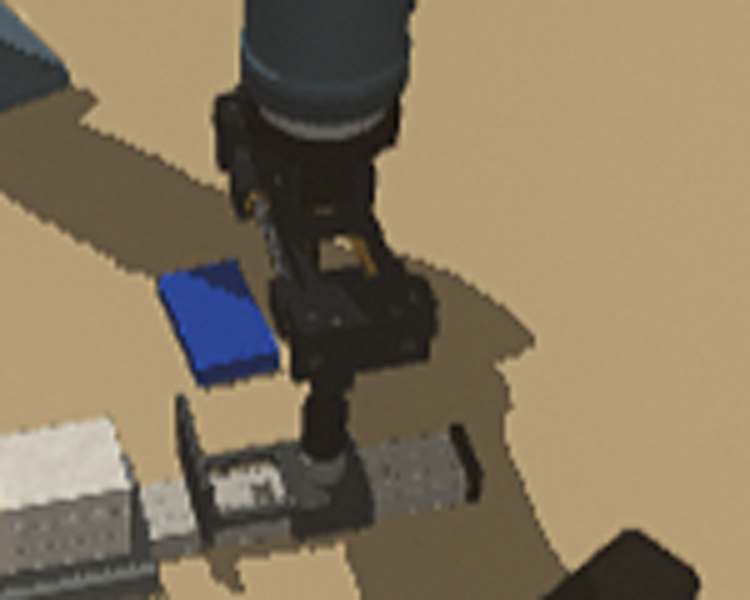

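>>> play_rows(deltas=[[0, 0, 0.2, 0, 0, 0, 65], [0, 0.6, 0.21, 0, 0, 0, 65], [0, 1.3, 0.21, 0, 0, 0, 65], [0, 2.0, 0.21, 0, 0, 0, 65], [0, 2.6, 0.21, 0, 0, 0, 65], [0, 3.0, 0.21, 0, 0, 0, 65], [0, 3.08, 0.21, 0, 0, 0, 65], [0, 3.08, 0.21, 0, 0, 0, 65]])

```text
clock: 9.48
position: [543.7, 28.0, 53.2]
orientation: [-90.0, 0.0, -20.2]
wrist_force: [0.2, -0.3, 0.3]
finger_gap: 57.1
```

```bash
python3 -c "
from h import *
go(543.4,26.4,53,-20.2)
q=snapshot('scene');save(q,'s7.png',(270,120,420,240),5)"
```

```text
t 9.48 pos [543.7  28.   53.2] [-9.003e+01  4.000e-02 -2.016e+01] gap 57.1 F [ 0.2 -0.3  0.3]
delta [ 0.012  0.006 -0.063] [ 0.005  0.008 -0.008]
```

View pics/s7.png

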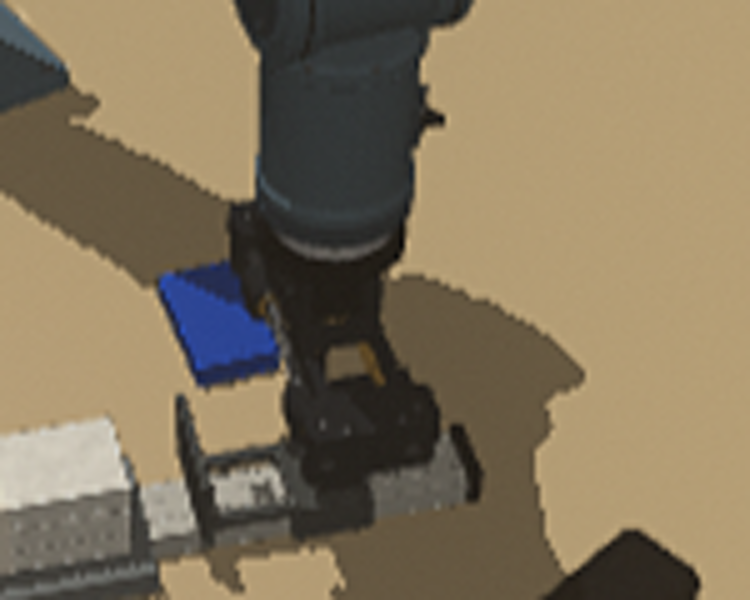

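>>> play_rows(deltas=[[0, 0, -0.04, 0, 0, 0, 10], [0, 0, -0.04, 0, 0, 0, 10], [0, 0, -0.04, 0, 0, 0, 10], [0, 0, -0.04, 0, 0, 0, 10], [0, 0, -0.04, 0, 0, 0, 10], [0, 0, -0.04, 0, 0, 0, 10], [0, 0, -0.04, 0, 0, 0, 10], [0, 0, -0.04, 0, 0, 0, 10]], force=40)

```text
clock: 10.2
position: [544.7, 26.8, 53.9]
orientation: [-90.0, -0.1, -20.2]
wrist_force: [4.7, -1.2, -1.4]
finger_gap: 23.1
```

```bash
python3 -c "
from h import *
go(543.4,26.4,53,-20.2)"
```

```text
t 10.2 pos [544.7  26.8  53.9] [-89.97  -0.14 -20.16] gap 23.1 F [ 4.7 -1.2 -1.4]
delta [-0.044  0.034 -0.035] [-0.006  0.008  0.028]
```

>>> play_rows(deltas=[[0.04, -0.15, 0, 0, 0, 0, 10], [0.04, -0.3, 0, 0, 0, 0, 10], [0.04, -0.45, 0, 0, 0, 0, 10], [0.04, -0.54, 0, 0, 0, 0, 10], [0.04, -0.54, 0, 0, 0, 0, 10], [0.04, -0.54, 0, 0, 0, 0, 10]])

```text
clock: 10.7
position: [544.7, 26.8, 66.9]
orientation: [-90.0, -0.0, -20.1]
wrist_force: [4.5, -1.4, -8.6]
finger_gap: 23.1
```

```bash
python3 -c "
from h import *
go(543.4,26.4,66.5,-20.2)
q=snapshot('scene');save(q,'s8.png',(270,120,420,240),5)"
```

```text
t 10.7 pos [544.7  26.8  66.9] [-9.000e+01 -5.000e-02 -2.014e+01] gap 23.1 F [ 4.5 -1.4 -8.6]
delta [-0.043  0.018 -0.033] [-0.001  0.012  0.009]
```

View pics/s8.png

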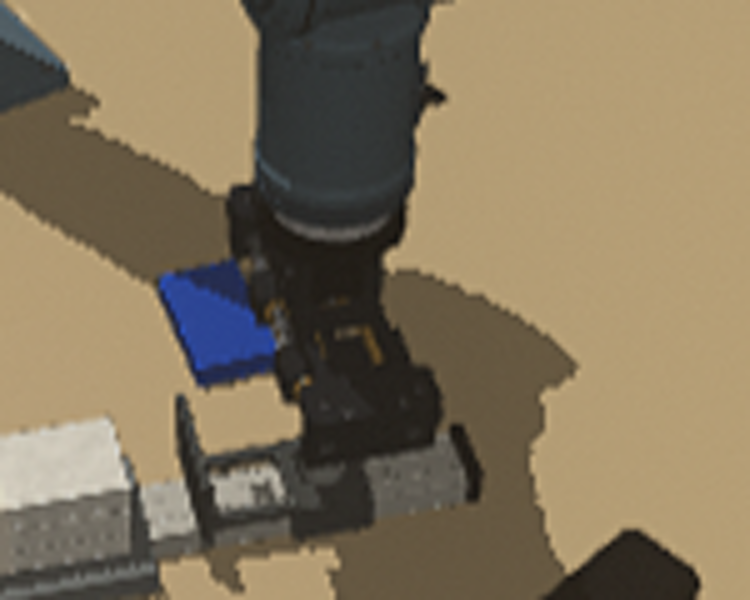

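>>> play_rows(deltas=[[0, 0, -0.2, 0, 0, 0, 10], [0, 0, -0.45, 0, 0, 0, 10], [0, 0, -0.7, 0, 0, 0, 10], [0, 0, -0.95, 0, 0, 0, 10], [0, 0, -1.2, 0, 0, 0, 10], [0, 0, -1.4, 0, 0, 0, 10], [0, 0, -1.4, 0, 0, 0, 10], [0, 0, -1.4, 0, 0, 0, 10]])

```text
clock: 11.42
position: [532.1, -7.1, 66.7]
orientation: [-90.1, -0.0, -20.2]
wrist_force: [4.9, -3.5, -7.5]
finger_gap: 23.0
```

```bash
python3 -c "
from h import *
s,P,R=pose()
d=P-np.array([544.7,26.8,66.9]);print('along',d@[.345,.9387,0],'across',d@[.9387,-.345,0],d[2])
go(532.6,-6,53.5,-20.2)
q=snapshot('scene');save(q,'s9.png',(230,120,400,250),4.5)"
```

```text
along -36.16512150077835 across -0.16000873530788007 -0.15140845349336018
t 11.42 pos [532.1  -7.1  66.7] [-9.006e+01 -1.000e-02 -2.020e+01] gap 23.0 F [ 4.9 -3.5 -7.5]
delta [0.005 0.53  0.049] [0.012 0.001 0.002]
```

View pics/s9.png

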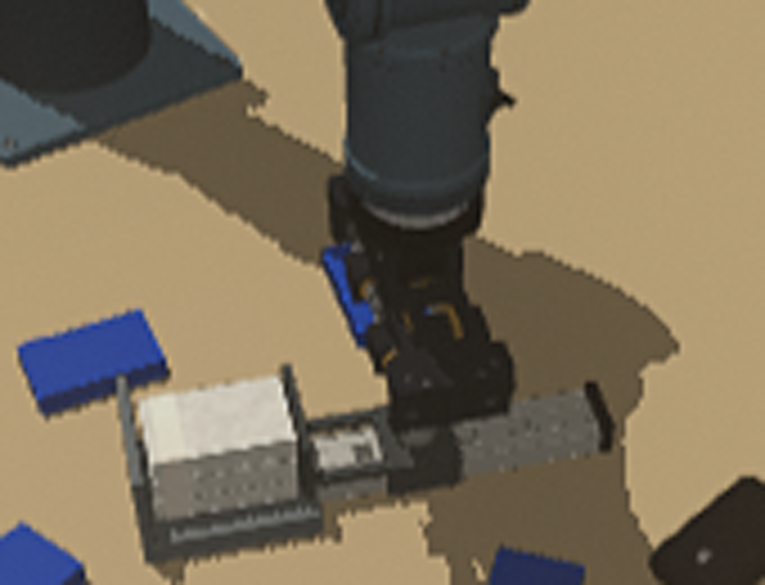

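>>> play_rows(deltas=[[0, 0.15, 0.02, 0, 0, 0, 10], [0, 0.3, 0.02, 0, 0, 0, 10], [0, 0.45, 0.02, 0, 0, 0, 10], [0, 0.54, 0.02, 0, 0, 0, 10], [0, 0.56, 0.02, 0, 0, 0, 10], [0, 0.56, 0.02, 0, 0, 0, 10]])

```text
clock: 11.97
position: [532.6, -5.8, 53.8]
orientation: [-90.0, 0.0, -20.2]
wrist_force: [-0.5, -1.4, 6.9]
finger_gap: 22.6
```

```bash
python3 -c "
from h import *
s,P,R=pose()
d=P-np.array([544.7,26.8,53.9]);print('along',d@[.345,.9387,0],'across',d@[.9387,-.345,0],d[2])
p=snapshot('top');q=snapshot('scene');save(q,'s10.png',(230,120,400,250),4.5);save(p,'t10.png',(260,130,460,280),4)
o,im,m=whiterect(p,74,(488,-124))
for r in o: print(r)
for k in ('knob_mid','stop_face','hole_start'): print(k,mark_of(k,q)[:2],mark_of(k,p)[:1])
go(532.6,-6,53.5,-20.2)"
```

```text
along -34.8096866728907 across -0.09608917879190025 -0.12927728596001486
(((487.3653869628906, -123.82691192626953), (90.23905181884766, 55.932735443115234), 70.34617614746094), np.float64(4822.75), array([ 487.20636, -123.94832], dtype=float32))
(((508.25, -58.25), (18.5, 35.5), 90.0), np.float64(467.0), array([509.3691, -56.0447], dtype=float32))
knob_mid [] []
stop_face [{'point': [505.8, -82.0, 48.9], 'conf': 0.63}] [{'point': [504.7, -77.1, 48.7], 'conf': 0.58}]
hole_start [{'point': [544.1, 25.5, 20.3], 'conf': 0.85}] [{'point': [718.5, -185.8, 4.5], 'conf': 0.16}]
t 12.37 pos [532.6  -5.9  53.8] [-89.99   0.   -20.17] gap 22.6 F [ 0.2 -1.8  7.2]
delta [ 0.003  0.01  -0.004] [-0.003  0.006 -0.001]
```

View pics/s10.png

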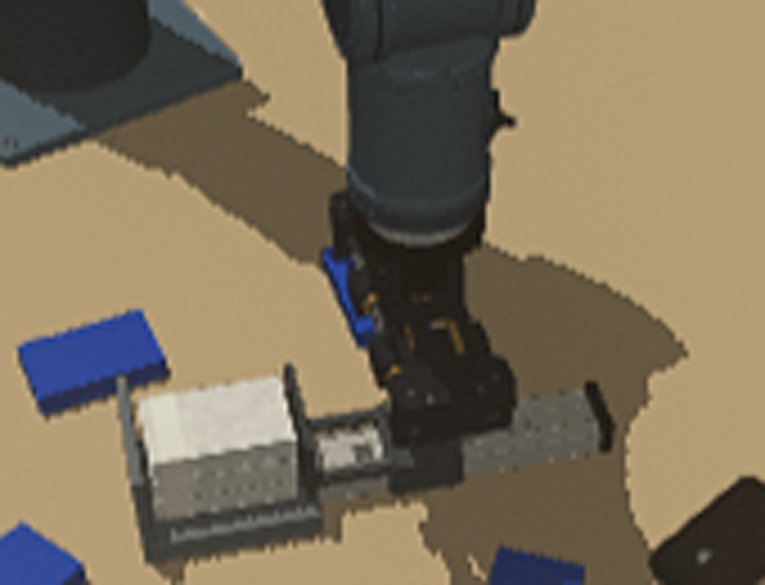

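View pics/t10.png

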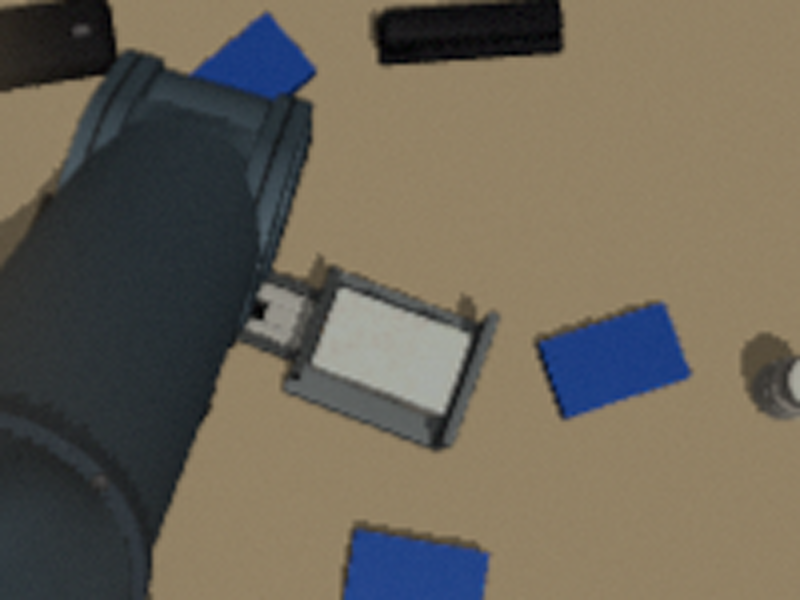

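>>> play_rows(deltas=[[0, 0, 0.08, 0, 0, 0, 10], [0, 0, 0.16, 0, 0, 0, 10], [0, 0, 0.16, 0, 0, 0, 10], [0, 0, 0.16, 0, 0, 0, 10]])

```text
clock: 12.7
position: [533.1, -4.4, 53.8]
orientation: [-90.1, 0.0, -20.3]
wrist_force: [-1.4, -8.0, 9.3]
finger_gap: 22.8
```

>>> play_rows(deltas=[[0, 0, -0.16, 0, 0, 0, 10], [0, 0, -0.16, 0, 0, 0, 10], [0, 0, -0.16, 0, 0, 0, 10], [0, 0, -0.16, 0, 0, 0, 10]])

```text
clock: 13.03
position: [532.6, -5.9, 53.8]
orientation: [-90.0, 0.0, -20.2]
wrist_force: [0.2, -2.6, 6.8]
finger_gap: 22.8
```

```bash
python3 -c "
from h import *
p=snapshot('top');o,im,m=whiterect(p,74,(488,-124));print(o[0])
print(mark_of('mouse',p)[:1],mark_of('stapler',p)[:1],mark_of('bottle_mid',p)[:1])
print(close_job())"
```

```text
(((487.3653869628906, -123.82691192626953), (90.23905181884766, 55.932735443115234), 70.34617614746094), np.float64(4819.75), array([ 487.21738, -123.96955], dtype=float32))
[{'point': [707.3, 117.0, 0.2], 'conf': 0.72}] [{'point': [715.8, -183.7, -1.6], 'conf': 0.76}] [{'point': [468.1, -397.0, 35.8], 'conf': 0.77}]
the job is handed in; nothing more can be done
None
```

I laid the loose carton on the pile and let go of it. I then lifted the knob about 13 mm, slid the stop about 35 mm towards the pile and lowered the pin into the next hole. The job was handed in at about 13 s with the gripper still closed on the knob. It gave no verdict.

**Pile:** the top carton measures at (487.4, -123.8) mm and 70.3°. I estimated the seat at about (488, -124.4) mm and 69.8°, so it is about 1 mm and 0.5° off. The upper of the two stacked cartons measured at the estimated seat before placing. The lower carton could not be measured separately.

**Pin:** the gripper came back to the same height as before the lift, and the knob pushed back with about 7 N. Pushing the stop 4 mm sideways moved it only about 1.5 mm and met about 8 N, so the pin is in the hole. I moved it back to the middle before handing in.

**Bottle, mouse and stapler:** all three measure within about 4 mm of where they were at the start, which is within the networks' own error.

**Checks that failed or disagreed:** the knob was hidden by the arm at the end, so its final place rests on the arm's position and the force readings. The stop face measured about 36 to 37 mm from its first position in the "scene" and "top" pictures, against the expected 35 mm, which is also within the networks' error.

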